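Weigh the sample bottle under the draft cover

ROBOT

A 6-joint arm with a two-finger parallel gripper is mounted at the origin on the work surface. World frame = base frame: x ahead of the robot, y to its left, z up, the work surface at z = 0. Lengths are in m, angles in rad, forces in N, time in s.
With the tool pointing down it reaches from about 0.25 to 0.775 m from the base axis. Payload 4 kg.
Tool frame: the origin (TCP) lies on the centre line of the jaws, within the pads' length; the fingertips stand 17 mm ahead of it and the grasp point (between the pads) lies 2 mm behind it; z points along the fingers, y is the line along which they close (so a half turn about z gives the same grasp; the last joint's range is limited). The gripper opens to 94 mm and grips with 3 to 60 N. Pads are 16 mm wide; open, the fingers measure 119 mm over their backs; the gripper's body (75 mm by 177 mm) begins 78 mm behind the grasp point.
Start: joints at [1.033, 0.087, 1.371, -0, 1.684, -0.103], TCP at [0.232, 0.499, 0.223] pointing down, gripper open.
Joint ranges: [-3.1, 3.1], [-0.76, 2.03], [0.27, 2.55], [-1.08, 4.22], [0.17, 2.65], [-2.57, 2.57]. Speed limits (rad/s): [2.79, 2.79, 3.14, 3.14, 3.14, 3.14].

INTERFACE

Orientations are given as [roll, pitch, yaw] about the fixed x, y, z axes, in that order (R = Rz(yaw) Ry(pitch) Rx(roll)).
In Python, from bench import robot gives the robot as it stands.
- The arm moves only by the tool servo_tool, never from a script. Its argument "plan" is a list of rows, each a list of 7 numbers: the shift along the tool's x, y, z normalised to -1 to 1, where 1 is 0.1 m, then the turn, a rotation vector about the tool's x, y, z normalised to -1 to 1, where 1 is pi/2 rad, then the finger opening in mm, from 0 to 94. In form: [[x, y, z, ax, ay, az, gripper], ...]. A call has 1 to 12 rows; each row is the pose to reach, as a shift and turn from the pose commanded when the call began, along the tool's axes at that moment; what a row does not reach only later rows make up. A row lasts 1/12 s, in which the tool goes at most 41.7 mm and 7.16 degrees, less where a joint would pass 70% of its speed; a pose out of reach is approached as far as the arm can. A call with a number of a shift or a turn outside -1 to 1 is refused whole. A call with a gripper value outside its range is refused whole. The fingers move at their own pace and stop on an object; the grip force is fixed at half the most. Time passes only in rows, so rows that repeat a pose let the fingers close. It gives the time, the measured TCP pose, the force, the opening and the grip force at its end, in the units of the state.
- robot.get_obs(): the state, without advancing time (a new reading comes with each control period).
- robot.snapshot(name): name is "scene" or "top"; returns the picture (420x560x3 uint8, red, green, blue); there is no depth.
- robot.camera_params(name): a dict with "camera_matrix" (3x3 intrinsics, pixels), "rvec" (rotation vector, rad) and "tvec" (3), from world to camera coordinates, as OpenCV has them. Camera axes: x right, y down, z forward; pixel columns grow to the right and rows downward; lengths in m; the calibration is good to about 2 mm. A picture is of the moment at which its call begins. camera_params takes no time and is no camera call.
- robot.close_job(): hands the job in; it is judged then, once.
Trained networks look in the newest picture that a camera, given by its name, has taken for a name from the list of things; names that differ only in an ending like _2 or _b are one class to them, and where a whole thing is asked for, a point or a joint stands for the part that bears it (a point fixed in the world has none). Each returns a list of dicts, best first, with "conf" (0 to 1); they miss things now and then, are a little off and sometimes report something else, mostly with a low value. They report only what shows in the picture. A call takes as long as a camera call. They do not tell look-alikes from the thing itself.
- robot.find_in(thing, camera): "extent" ([centre column, centre row, width, height] in pixels, round what is visible of it).
The state is a dict: "time": time; "joint_positions": joint angles; "qvel": joint speeds; "joint_torque": joint torques, N m; "tool_pos": TCP position; "ee_rot": TCP orientation; "wrist_force": force on the tool from outside, world axes, zero at the start; "wrist_torque": the same for the moment, N m; "width": finger opening in m; "finger_force": force on a finger pad.
Only numpy, scipy, OpenCV 4.12 (cv2) and the standard library are available. Lean on these libraries where they do the work, as an engineer would, in place of code of your own. Each camera call takes 0.05 s, during which the arm holds its last target. There are 200 camera calls.

TASK

Weigh the fallen sample bottle: stand the orange-capped bottle up on the bench and let go, then set it upright on the middle of the balance pan without dropping or banging it, and gently lower the draft shield's hinged cover until it is fully closed over it. Leave the other things on the bench where they stand.

Things in the scene. Friction and masses are not known exactly. Their poses are not given: they have to be found in the camera images.
- bottle: the sample bottle to weigh, lying on a flat side on the bench, loose, 50 to 110 g: square frosted body 34 x 34 mm up to its shoulder 44 mm above the base, short neck, round orange screw cap 28 mm across whose skirt runs from 48 to 66 mm above the base (66 mm is the full height). Origin at the centre of its base; its z axis runs from base to cap, its x and y axes are square to the flat sides. Its centre of mass lies about 27 mm above the base.
- pan_centre (a point): centre of the top face of the balance's round steel pan (116 mm across, fixed, 60 mm above the bench). Axes as the balance: x from the display towards the hinge side at the rear, y to the left seen from the display, z up. The balance is fixed to the bench; its display console reaches 196 mm from the pan centre on the -x side, is 204 mm wide and stands no higher than 60 mm.
- hinge (a point): middle of the cover's hinge line, at the top rear edge of the draft shield, 89 mm along +x from the pan centre and 137 mm above the bench; the hinge line runs along the balance's y. The draft shield is a clear box without a top round the pan: outside 170 mm (x) by 184 mm (y), walls 4 mm thick, rim 77 mm above the pan, so the bottle is 11 mm lower than the rim.
- cover (a joint): angle of the clear hinged cover in rad: 0 = closed, lying flat on the rim; 1.57 = upright; it starts open, at 1.55 to 1.9, standing at the rear of the shield; end stop 1.95. The cover is a flat clear panel with a dark frame, 188 mm wide, its outer face 7 mm outward of the hinge line, reaching from 4 to 182 mm from the hinge line, 140 g. Its friction hinge (0.2 N m) holds it at any angle; it moves when pushed with 1 to 3 N near its free edge.
- cover_tab (a point): on the cover's blue finger tab (22 x 70 mm, 8 mm thick, in the middle of the free edge): the middle of the tab's outer face, which is the upper face when closed; 190 mm from the hinge line and 8 mm to the outer side of it. The tab's far edge is at 201 mm. When closed the tab sticks out in front of the shield.
- bottle_blue: bystander: an equal bottle with a blue cap, standing; origin at the centre of its base
- bottle_white: bystander: an equal bottle with a white cap, standing; origin at the centre of its base
- jar_amber: bystander: amber jar with a black lid, 52 mm across, 85 mm tall; origin at the centre of its base
- tip_box: bystander: closed pipette tip box 124 x 86 x 72 mm; origin at the centre of its base
- beaker: bystander: clear beaker 68 mm across, 85 mm tall; origin at the centre of its base
- spatula: bystander: steel spatula with a black handle, lying flat, 170 mm long along its x, 8 mm thick; origin at its middle underneath
- weigh_boat: bystander: white square weighing boat 85 x 85 x 18 mm; origin at the centre of its base
There are look-alikes about, which are no part of the job. What is shaped like the bottle but purple, turquoise or yellow is not meant.

How it is judged:
On the way, in this order (a step that is already met when the one before it is completed fails the run):
1. the orange-capped bottle stands upright on the bench, let go (angle between bottle's own z axis and vertical below 0.1 rad and height (world z) of bottle below 0.006 m and contact force between the fingers and bottle below 0.1 N), for 0.2 s.
2. it stands upright on the balance pan, let go, the cover still open (angle between bottle's own z axis and vertical below 0.1 rad and horizontal distance between bottle and pan_centre below 0.03 m and z of bottle in the frame of pan_centre between -0.005 and 0.005 m and contact force between the fingers and bottle below 0.1 N and value of joint cover above 0.3 rad), for 0.2 s.
At the end, for the whole second after the job is handed in: The cover is closed (within 2 degrees) and the orange-capped bottle stands at rest and upright (within 6 degrees) on the pan, its middle within 30 mm of the pan's centre (value of joint cover below 0.035 rad and angle between bottle's own z axis and vertical below 0.1 rad and horizontal distance between bottle and pan_centre below 0.03 m and z of bottle in the frame of pan_centre between -0.005 and 0.005 m and linear speed of bottle below 0.02 m/s); the robot touches nothing.
It fails at once if the cover is slammed (closing faster than 2 rad/s, about 0.4 m/s at its free edge) (velocity of joint cover below -2 rad/s).
It fails at once if the bottle is banged or pressed on the pan or the shield with more than 40 N (contact force between bottle and balance above 40 N).
It fails at once if the bottle is dropped on the pan (let go more than about 6 mm above it: it falls free within the shield at over 0.35 m/s) (contact force between the fingers and bottle below 0.05 N and linear speed of bottle above 0.35 m/s and horizontal distance between bottle and pan_centre below 0.08 m and z of bottle in the frame of pan_centre above -0.01 m).
It fails at once if another thing on the bench is shifted by more than 25 mm or knocked over (distance of any of bottle_blue, bottle_white, jar_amber, tip_box, beaker, spatula, weigh_boat from where it was at the start of the episode above 0.025 m or angle between any of bottle_blue, bottle_white, jar_amber, tip_box, beaker's own z axis and vertical above 0.5 rad).
It also fails if it takes over 72 s, if anything falls off the work surface, if the arm or the gripper's body presses on something with over 40 N, if the wrist force passes 120 N, or if a joint passes its speed limit or range.

## Working session

There is one attempt and no reset: what is moved stays moved. The work goes in short steps, Python scripts to look and compute and a tool call to move; the robot and the scene stay as the last step left them, time stands still between calls to the robot, and variables do not carry over. Pictures are saved under pics/ and viewed, at most 10 in all, crops included, and the job is handed in when it is done.

Besides the shell and the picture viewer there is one more tool, called after "Call:" as name([rows], argument=value, ...), one row to a line, values as JSON. servo_tool: Moves the arm, as the interface text tells. Scaled input: -1 to 1 covers 0.1 m each way for a shift and pi/2 rad each way for a turn. Its arguments: {"type":"object","properties":{"plan":{"type":"array","items":{"type":"array","items":{"type":"number"}}}},"required":["plan"]}

```bash
mkdir -p pics && ls && cat > h.py <<'E'
import numpy as np,cv2
from scipy.spatial.transform import Rotation as R
from bench import robot
def cam(n):
    p=robot.camera_params(n);return np.array(p["camera_matrix"],float),np.array(p["rvec"],float).ravel(),np.array(p["tvec"],float).ravel()
def ray(n,uv,z):
    K,r,t=cam(n);M=R.from_rotvec(r).as_matrix();C=-M.T@t
    d=M.T@np.linalg.inv(K)@np.array([uv[0],uv[1],1.]);return C+d*(z-C[2])/d[2]
def proj(n,P):
    K,r,t=cam(n);return cv2.projectPoints(np.array(P,float).reshape(-1,3),r,t,K,None)[0].reshape(-1,2)
def snap(n,f):
    im=robot.snapshot(n);cv2.imwrite("pics/"+f,im[:,:,::-1]);return im
E
python3 - <<'E'
from h import *
ims=[snap(n,n+"0.png") for n in("scene","top")]
for n in("scene","top"):
    K,r,t=cam(n);print(n,K[0,0],-R.from_rotvec(r).as_matrix().T@t)
for th in("bottle","pan_centre","cover","cover_tab","bottle_blue","bottle_white","jar_amber","tip_box","beaker","spatula","weigh_boat"):
    for n in("scene","top"):
        try: print(th,n,[(np.round(d["extent"]).astype(int).tolist(),round(d["conf"],2)) for d in robot.find_in(th,n)][:4])
        except Exception as e: print(th,n,e)
E
```

```text
pics
scene 455.6831105140062 [1.3553294  0.61760215 1.2630662 ]
top 481.62727738960785 [4.02917675e-01 8.73634787e-04 1.49427947e+00]
bottle scene [([309, 251, 18, 16], 0.77), ([342, 297, 21, 22], 0.69), ([376, 281, 14, 20], 0.62), ([310, 275, 19, 23], 0.6)]
bottle top [([218, 185, 24, 17], 0.83), ([176, 190, 22, 17], 0.72), ([157, 221, 12, 19], 0.53), ([206, 222, 26, 9], 0.48)]
pan_centre scene [([250, 197, 99, 78], 0.9)]
pan_centre top [([330, 225, 79, 127], 0.86)]
cover scene [([231, 186, 58, 56], 0.73)]
cover top [([331, 173, 75, 28], 0.83), ([331, 224, 81, 130], 0.64)]
cover_tab scene [([230, 187, 58, 59], 0.86)]
cover_tab top [([333, 172, 75, 26], 0.6)]
bottle_blue scene [([314, 305, 16, 19], 0.62)]
bottle_blue top [([194, 158, 17, 14], 0.52)]
bottle_white scene [([278, 288, 14, 19], 0.74)]
bottle_white top []
jar_amber scene [([260, 263, 18, 28], 0.83), ([279, 288, 11, 19], 0.58)]
jar_amber top [([266, 160, 18, 18], 0.76)]
tip_box scene [([404, 316, 47, 56], 0.63)]
tip_box top [([113, 197, 38, 41], 0.96)]
beaker scene [([428, 270, 26, 32], 0.8), ([174, 177, 28, 17], 0.16)]
beaker top [([113, 259, 30, 27], 0.7), ([331, 224, 82, 128], 0.48)]
spatula scene []
spatula top [([223, 272, 62, 14], 0.55)]
weigh_boat scene [([176, 175, 29, 24], 0.76)]
weigh_boat top [([446, 204, 33, 34], 0.95)]
```

View pics/scene0.png

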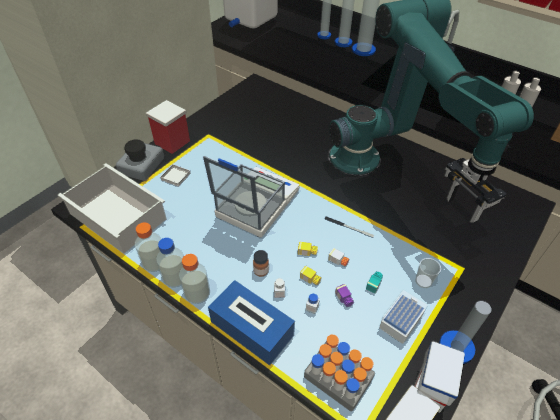

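View pics/top0.png

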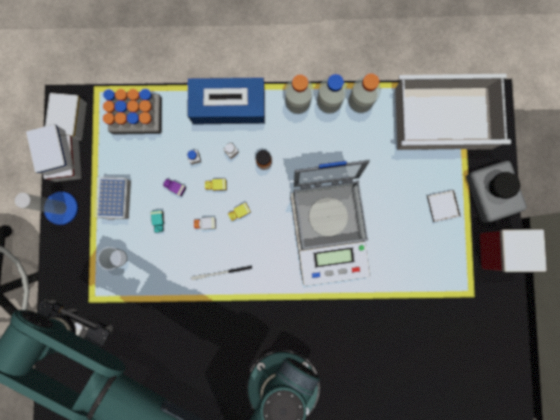

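The top view shows five fallen bottles: yellow (216,184), yellow (239,211), purple (175,186), turquoise (157,220), and a white-bodied one with an orange cap (204,223), which fits the description. The same bottle is at (339,257) in the scene view. I'll confirm it in an enlarged crop and measure the balance in the same step.

```bash
python3 - <<'E'
from h import *
t=cv2.imread("pics/top0.png");s=cv2.imread("pics/scene0.png")
a=cv2.resize(t[200:250,180:230],(400,400),interpolation=cv2.INTER_CUBIC)
b=cv2.resize(s[235:285,315:365],(400,400),interpolation=cv2.INTER_CUBIC)
cv2.imwrite("pics/crop1.png",np.hstack([a,b]))
c=cv2.resize(t[150:290,270:390],(514,600),interpolation=cv2.INTER_CUBIC)
cv2.imwrite("pics/crop2.png",c)
print([np.round(ray("top",(u,v),z),3) for u,v,z in((198,223.5,.017),(208,222.5,.017),(194,158,.06),(231,150,.06),(265,158,.085))])
# orange mask
for n,im in(("top",t),("scene",s)):
    h=cv2.cvtColor(im,cv2.COLOR_BGR2HSV);m=cv2.inRange(h,(3,110,100),(16,255,255))
    k,_,st,ce=cv2.connectedComponentsWithStats(m)
    print(n,[(st[i].tolist(),ce[i].round(1).tolist()) for i in range(1,k) if st[i][4]>15])
E
```

```text
[array([0.494, 0.253, 0.017]), array([0.497, 0.223, 0.017]), array([0.69 , 0.259, 0.06 ]), array([0.713, 0.147, 0.06 ]), array([0.682, 0.044, 0.085])]
top [([292, 75, 16, 17, 212], [299.6, 82.7]), ([363, 74, 17, 17, 219], [370.4, 81.8]), ([115, 90, 37, 34, 562], [135.7, 104.4]), ([103, 101, 23, 24, 313], [112.9, 114.3]), ([194, 220, 5, 8, 34], [196.4, 223.6])]
scene [([136, 222, 16, 16, 205], [143.4, 229.7]), ([182, 254, 16, 17, 214], [189.4, 261.9]), ([341, 257, 8, 9, 45], [344.2, 260.9]), ([254, 261, 14, 8, 49], [260.9, 264.8]), ([319, 335, 29, 50, 694], [332.7, 360.0]), ([349, 350, 12, 13, 123], [354.7, 355.7]), ([353, 357, 20, 25, 281], [362.8, 369.0])]
```

View pics/crop1.png

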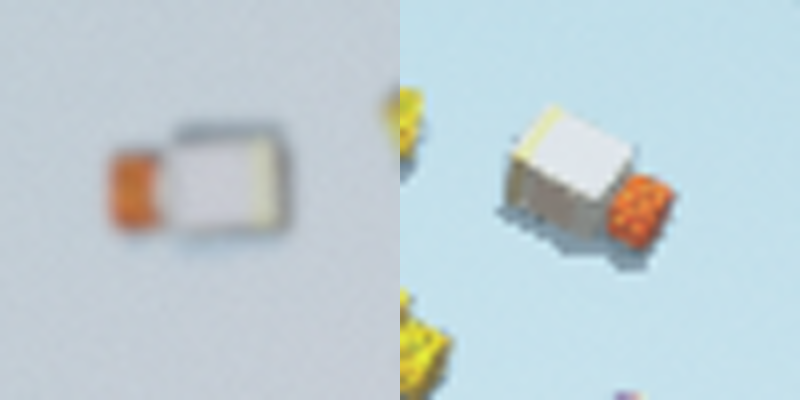

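View pics/crop2.png

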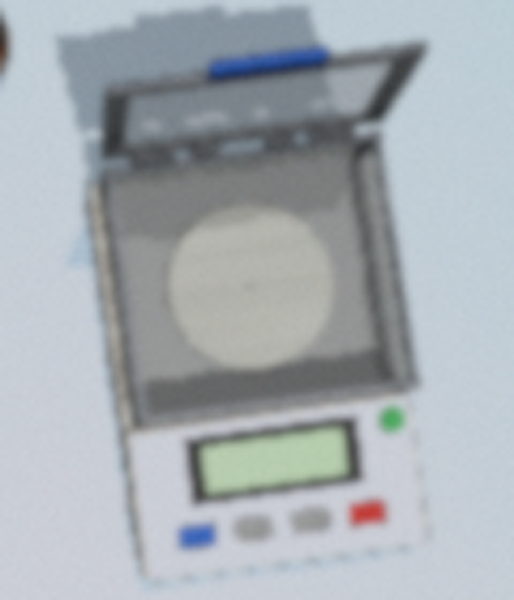

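```bash
python3 - <<'E'
from h import *
o=robot.get_obs();print({k:np.round(v,3).tolist() for k,v in o.items()})
cr=lambda x,y:(180+x/8-.44,200+y/8-.44)
cs=lambda x,y:(315+(x-400)/8-.44,235+y/8-.44)
print("cap top",ray("top",(196.4,223.6),.02),"scene",ray("scene",(344.2,260.9),.02))
f=[ray("top",cr(*p),.034) for p in((172,140),(278,138),(278,230),(172,232))];print("top face",np.round(f,4),np.mean(f,0))
g=[ray("scene",cs(*p),.034) for p in((552,105),(513,152),(605,197),(632,150))];print("scene face",np.round(g,4),np.mean(g,0))
ct=lambda x,y:(270+x/4.283-.4,150+y/4.286-.4)
p=ray("top",ct(251,287),.06);print("pan",p)
for a,b,z in(((145,580),(428,540),.055),((190,441),(352,420),.06),((200,500),(358,478),.06)):
    d=ray("top",ct(*a),z)-ray("top",ct(*b),z);print("yaw",np.arctan2(-d[0],d[1]))
rim=[ray("top",ct(*q),.137) for q in((137,428),(415,386),(98,178))];print("rim",rim)
tab=ray("top",ct(270,64),.3);yaw=.14;
for q in np.arange(1.5,1.95,.05):
    e=np.array([np.cos(yaw),np.sin(yaw),0]);P=p+.089*e+[0,0,.077]+.19*(np.array([0,0,1])*np.sin(q)-e*np.cos(q))+.004*(e*np.sin(q)+np.array([0,0,1])*np.cos(q))
    print(round(q,2),proj("top",P).round(1),proj("scene",P).round(1))
print("tab px",ct(270,64))
E
```

```text
{'time': 1.2, 'joint_positions': [1.033, 0.087, 1.371, -0.0, 1.684, -0.103], 'qvel': [0.001, 0.0, -0.001, -0.001, -0.001, -0.001], 'joint_torque': [-0.001, -34.004, -30.26, 0.071, 0.024, -0.0], 'tool_pos': [0.232, 0.499, 0.223], 'ee_rot': [3.141, 0.0, 2.707], 'wrist_force': [-0.176, -0.294, -0.02], 'wrist_torque': [0.008, -0.037, 0.062], 'finger_force': 0.0, 'width': 0.094}
cap top [0.49373688 0.2577485  0.02      ] scene [0.49724762 0.25748349 0.02      ]
top face [[0.5126 0.2412 0.034 ]
 [0.5128 0.201  0.034 ]
 [0.4779 0.201  0.034 ]
 [0.4776 0.2411 0.034 ]] [0.49521997 0.22107115 0.034     ]
scene face [[0.4818 0.2037 0.034 ]
 [0.5128 0.2041 0.034 ]
 [0.5091 0.2472 0.034 ]
 [0.4814 0.2433 0.034 ]] [0.49628731 0.22457084 0.034     ]
pan [ 0.50708006 -0.14257306  0.06      ]
yaw 0.12530897738141966
yaw 0.11477423640751706
yaw 0.1237491553668244
rim [array([ 0.40993454, -0.05806073,  0.137     ]), array([ 0.43494526, -0.24108407,  0.137     ]), array([ 0.57521425, -0.03508228,  0.137     ])]
1.5 [[333.7 176.5]] [[233.1 158.3]]
1.55 [[333.  172.7]] [[231.4 160.1]]
1.6 [[332.4 168.9]] [[229.7 161.9]]
1.65 [[331.7 165.2]] [[228.  163.9]]
1.7 [[331.1 161.6]] [[226.4 166. ]]
1.75 [[330.4 158. ]] [[224.7 168.2]]
1.8 [[329.7 154.5]] [[223.  170.5]]
1.85 [[329.  151.1]] [[221.4 173. ]]
1.9 [[328.3 147.9]] [[219.8 175.5]]
tab px (332.6399252860145, 164.5323378441437)
```

The crop confirms it: a frosted body lying with its orange cap towards +y, base near (0.496, 0.200). Pan is at (0.507, -0.1425) with yaw about 0.125, and the cover is at about 1.65 rad. Starting to move.

Call:
servo_tool([
  [-1, -0.8, 0, 0, 0, 0.724, 94],
  [-1, -0.8, 0, 0, 0, 0.724, 94],
  [-1, -0.8, 0, 0, 0, 0.724, 94],
  [-1, -0.8, 0, 0, 0, 0.724, 94],
  [-1, -0.8, 0, 0, 0, 0.724, 94],
  [-1, -0.8, 0, 0, 0, 0.724, 94],
  [-1, -0.8, 0, 0, 0, 0.724, 94],
  [-1, -0.8, 0, 0, 0, 0.724, 94],
  [-1, -0.8, 0, 0, 0, 0.724, 94],
  [-1, -0.8, 0, 0, 0, 0.724, 94],
])

```text
time: 2.03
tool_pos: [0.2888, 0.3841, 0.2226]
ee_rot: [3.141, -0.0, 1.567]
wrist_force: [0.3, 0.2, 0.4]
width: 0.0939
finger_force: 0.0
```

Call:
servo_tool([
  [-0.7, 1, 0, 0, 0, 0, 94],
  [-0.7, 1, 0, 0, 0, 0, 94],
  [-0.7, 1, 0, 0, 0, 0, 94],
  [-0.7, 1, 0, 0, 0, 0, 94],
])

```text
time: 2.37
tool_pos: [0.393, 0.3104, 0.2221]
ee_rot: [3.139, 0.003, 1.565]
wrist_force: [-0.1, 0.3, -1.2]
width: 0.0938
finger_force: 0.0
```

```bash
cat >> h.py <<'E'
def go(pos,rpy):
    o=robot.get_obs();M=R.from_euler("xyz",o["ee_rot"])
    s=M.inv().apply(np.array(pos)-o["tool_pos"])/.1
    w=(M.inv()*R.from_euler("xyz",rpy)).as_rotvec()/(np.pi/2)
    print("t",o["time"],"pos",np.round(o["tool_pos"],4),"rpy",np.round(o["ee_rot"],3),"q",np.round(o["joint_positions"],2),"w",o["width"]);print("shift",s.round(3),"turn",w.round(3))
def tilt(th,yaw=np.pi/2):  # tool down with yaw, turned by th about tool y; returns rpy and tool z
    M=R.from_euler("xyz",[np.pi,0,yaw])*R.from_euler("y",th);return M.as_euler("xyz"),M.as_matrix()[:,2]
E
python3 - <<'E'
from h import *
r,z=tilt(-np.pi/6);print(z)
go(np.array([.496,.234,.1])+.002*z,r)
E
```

```text
[ 8.32667268e-17 -5.00000000e-01 -8.66025404e-01]
t 2.3667 pos [0.393  0.3104 0.2221] rpy [3.139e+00 3.000e-03 1.565e+00] q [ 0.56 -0.02  1.48 -0.    1.68  0.56] w 0.093817823162924
shift [-0.765  1.031  1.243] turn [ 0.001 -0.332 -0.004]
```

Call:
servo_tool([
  [-0.77, 1, 0.8, 0, -0.333, 0, 94],
  [-0.77, 1, 0.8, 0, -0.333, 0, 94],
  [-0.77, 1, 0.8, 0, -0.333, 0, 94],
  [-0.77, 1, 0.8, 0, -0.333, 0, 94],
  [-0.77, 1, 0.8, 0, -0.333, 0, 94],
  [-0.77, 1, 0.8, 0, -0.333, 0, 94],
  [-0.77, 1, 0.8, 0, -0.333, 0, 94],
])

```text
time: 2.95
tool_pos: [0.488, 0.238, 0.1431]
ee_rot: [-3.141, 0.521, 1.572]
wrist_force: [0.3, -0.0, -0.1]
width: 0.0941
finger_force: 0.0
```

```bash
python3 - <<'E'
from h import *
r,z=tilt(-np.pi/6)
go(np.array([.496,.234,.025])+.002*z,r)
E
```

```text
t 2.95 pos [0.488  0.238  0.1431] rpy [-3.141  0.521  1.572] q [ 0.6   0.32  1.34 -0.43  1.77  0.58] w 0.09409543086526295
shift [0.553 0.081 1.064] turn [-0.    -0.002  0.   ]
```

Call:
servo_tool([
  [0.28, 0.08, 0.53, 0, 0, 0, 94],
  [0.4, 0.08, 0.75, 0, 0, 0, 94],
  [0.5, 0.08, 0.95, 0, 0, 0, 94],
  [0.55, 0.08, 1, 0, 0, 0, 94],
  [0.55, 0.08, 1, 0, 0, 0, 94],
  [0.55, 0.08, 1, 0, 0, 0, 94],
])

```text
time: 3.45
tool_pos: [0.4976, 0.2356, 0.0317]
ee_rot: [3.136, 0.52, 1.567]
wrist_force: [0.9, 0.4, 0.2]
width: 0.0943
finger_force: 0.0
```

Call:
servo_tool([
  [0.02, 0, 0.04, 0, 0, 0, 94],
  [0.02, 0, 0.04, 0, 0, 0, 40],
  [0.02, 0, 0.04, 0, 0, 0, 25],
  [0.02, 0, 0.04, 0, 0, 0, 25],
  [0.02, 0, 0.04, 0, 0, 0, 25],
  [0.02, 0, 0.04, 0, 0, 0, 25],
  [0.02, 0, 0.04, 0, 0, 0, 25],
  [0.02, 0, 0.04, 0, 0, 0, 25],
])

```text
time: 4.12
tool_pos: [0.4965, 0.2343, 0.0239]
ee_rot: [-3.141, 0.523, 1.57]
wrist_force: [0.5, 0.2, -0.4]
width: 0.0506
finger_force: 0.0
```

Call:
servo_tool([
  [0, 0, 0, 0, 0, 0, 25],
  [0, 0, 0, 0, 0, 0, 25],
  [0, 0, 0, 0, 0, 0, 25],
  [0, 0, 0, 0, 0, 0, 25],
  [0, 0, 0, 0, 0, 0, 25],
  [0, 0, 0, 0, 0, 0, 25],
])

```text
time: 4.62
tool_pos: [0.4964, 0.2343, 0.0238]
ee_rot: [-3.141, 0.523, 1.57]
wrist_force: [-0.1, -0.5, 0.2]
width: 0.0343
finger_force: 29.9
```

Call:
servo_tool([
  [0.1, 0, -0.17, 0, 0, 0, 25],
  [-0.3, 0, -0.52, 0, 0, 0, 25],
  [-0.4, 0, -0.7, 0, 0, 0, 25],
  [-0.4, 0, -0.7, 0, 0, 0, 25],
  [-0.4, 0, -0.7, 0, 0, 0, 25],
])

```text
time: 5.03
tool_pos: [0.4978, 0.2355, 0.1068]
ee_rot: [3.136, 0.52, 1.567]
wrist_force: [-0.5, 0.1, -1.1]
width: 0.034
finger_force: 29.9
```

Call:
servo_tool([
  [0, 0, 0, 0, 0.25, 0, 25],
  [0, 0, 0, 0, 0.5, 0, 25],
  [0, 0, 0, 0, 1, 0, 25],
  [0, 0, 0, 0, 1, 0, 25],
  [0, 0, 0, 0, 1, 0, 25],
  [0, 0, 0, 0, 1, 0, 25],
  [0, 0, 0, 0, 1, 0, 25],
  [0, 0, 0, 0, 1, 0, 25],
  [0, 0, 0, 0, 1, 0, 25],
  [0, 0, 0, 0, 1, 0, 25],
  [0, 0, 0, 0, 1, 0, 25],
  [0, 0, 0, 0, 1, 0, 25],
])

```text
time: 6.03
tool_pos: [0.4962, 0.234, 0.104]
ee_rot: [-3.141, -0.982, 1.567]
wrist_force: [0.1, 0.1, -2.0]
width: 0.0344
finger_force: 29.9
```

Call:
servo_tool([
  [0, 0, 0, 0, 0.05, 0, 25],
  [0, 0, 0, 0, 0.05, 0, 25],
  [0, 0, 0, 0, 0.05, 0, 25],
])

```text
time: 6.28
tool_pos: [0.4955, 0.2342, 0.102]
ee_rot: [-3.129, -1.055, 1.557]
wrist_force: [0.3, 0.7, 0.1]
width: 0.0341
finger_force: 29.9
```

```bash
python3 - <<'E'
from h import *
r,z=tilt(np.pi/3)
go(np.array([.497,.235,.036])+.002*z,r)
a=snap("scene","s1.png");b=snap("top","t1.png")
f=lambda i,u,v:cv2.resize(i[v-40:v+40,u-40:u+40],(400,400),interpolation=cv2.INTER_CUBIC)
P=[.497,.235,.1];u,v=proj("scene",P)[0].astype(int);m,n=proj("top",P)[0].astype(int);print(u,v,m,n)
cv2.imwrite("pics/c3.png",np.hstack([f(a,u,v),f(b,m,n)])[:,:,::-1])
E
```

```text
t 6.2833 pos [0.4955 0.2342 0.102 ] rpy [-3.129 -1.055  1.557] q [-0.23  0.23  1.83  1.01  1.51 -0.52] w 0.03405528741211607
shift [-0.571  0.019  0.353] turn [-0.    -0.005 -0.004]
341 242 199 220
```

View pics/c3.png

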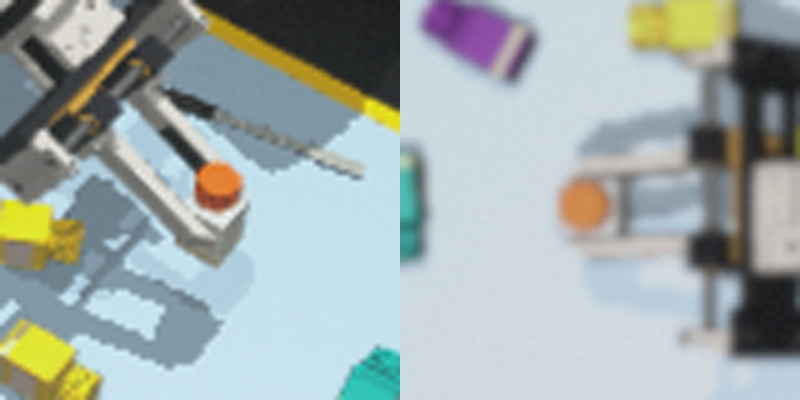

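Call:
servo_tool([
  [-0.2, 0.02, 0.29, 0, -0.005, -0.004, 25],
  [-0.3, 0.02, 0.44, 0, -0.005, -0.004, 25],
  [-0.36, 0.02, 0.53, 0, -0.005, -0.004, 25],
  [-0.39, 0.02, 0.57, 0, -0.005, -0.004, 25],
  [-0.39, 0.02, 0.57, 0, -0.005, -0.004, 25],
  [-0.39, 0.02, 0.57, 0, -0.005, -0.004, 25],
])

```text
time: 6.88
tool_pos: [0.499, 0.2653, 0.0436]
ee_rot: [3.127, -1.048, 1.586]
wrist_force: [0.4, 0.6, -0.2]
width: 0.0337
finger_force: 29.9
```

Call:
servo_tool([
  [-0.01, 0, 0.005, 0, 0, 0, 25],
  [-0.02, 0, 0.01, 0, 0, 0, 25],
  [-0.03, 0, 0.015, 0, 0, 0, 25],
  [-0.03, 0, 0.015, 0, 0, 0, 25],
])

```text
time: 7.22
tool_pos: [0.4989, 0.2645, 0.0394]
ee_rot: [3.129, -1.047, 1.583]
wrist_force: [0.5, -0.2, -1.0]
width: 0.0335
finger_force: 29.9
```

Call:
servo_tool([
  [-0.01, 0, 0.005, 0, 0, 0, 25],
  [-0.02, 0, 0.01, 0, 0, 0, 25],
  [-0.03, 0, 0.015, 0, 0, 0, 25],
  [-0.03, 0, 0.015, 0, 0, 0, 25],
])

```text
time: 7.55
tool_pos: [0.4984, 0.2646, 0.0355]
ee_rot: [3.132, -1.048, 1.581]
wrist_force: [-0.4, 0.2, 0.2]
width: 0.0337
finger_force: 29.9
```

Call:
servo_tool([
  [-0.01, 0, 0.005, 0, 0, 0, 25],
  [-0.02, 0, 0.01, 0, 0, 0, 25],
  [-0.02, 0, 0.01, 0, 0, 0, 25],
])

```text
time: 7.8
tool_pos: [0.4987, 0.2647, 0.0351]
ee_rot: [3.129, -1.05, 1.584]
wrist_force: [-2.1, -2.9, 4.8]
width: 0.0338
finger_force: 29.9
```

Call:
servo_tool([
  [0, 0, 0, 0, 0, 0, 60],
  [0, 0, 0, 0, 0, 0, 60],
  [0, 0, 0, 0, 0, 0, 60],
  [0, 0, 0, 0, 0, 0, 60],
  [0, 0, 0, 0, 0, 0, 60],
  [0, 0, 0, 0, 0, 0, 60],
])

```text
time: 8.3
tool_pos: [0.4989, 0.2645, 0.0339]
ee_rot: [3.129, -1.047, 1.584]
wrist_force: [0.1, 0.3, 0.2]
width: 0.0599
finger_force: 0.0
```

Call:
servo_tool([
  [0, 0, -0.2, 0, 0, 0, 60],
  [0, 0, -0.5, 0, 0, 0, 60],
  [0, 0, -0.9, 0, 0, 0, 60],
  [0, 0, -0.9, 0, 0, 0, 60],
  [0, 0, -0.9, 0, 0, 0, 60],
])

```text
time: 8.72
tool_pos: [0.4996, 0.1852, 0.079]
ee_rot: [3.127, -1.047, 1.582]
wrist_force: [0.7, 0.1, -0.7]
width: 0.0598
finger_force: 0.0
```

```bash
python3 - <<'E'
from h import *
a=snap("scene","s2.png");b=snap("top","t2.png")
P=[.499,.266,.06]
for n,im in(("top",b),("scene",a)):
    h=cv2.cvtColor(im,cv2.COLOR_RGB2HSV);m=cv2.inRange(h,(3,110,100),(16,255,255))
    k,_,st,ce=cv2.connectedComponentsWithStats(m);q=proj(n,P)[0]
    i=min(range(1,k),key=lambda i:np.hypot(*(ce[i]-q))+(1e3 if st[i][4]<15 else 0));print(n,q,st[i],ce[i],ray(n,ce[i],.064 if n=="top" else .06))
f=lambda i,n:(lambda u,v:cv2.resize(i[v-30:v+30,u-30:u+30],(400,400),interpolation=cv2.INTER_CUBIC))(*proj(n,P)[0].astype(int))
cv2.imwrite("pics/c4.png",np.hstack([f(a,"scene"),f(b,"top")])[:,:,::-1])
go([.4987,.2657,.2],tilt(0)[0])
E
```

```text
top [191.30384551 221.0797185 ] [186 217   8   9  54] [189.38888889 221.09259259] [0.49876936 0.27095403 0.064     ]
scene [347.55893214 255.34965173] [345 253   9   9  63] [348.88888889 256.80952381] [0.50142776 0.27256473 0.06      ]
t 8.8167 pos [0.4978 0.187  0.0777] rpy [ 3.134 -1.048  1.579] q [-0.31  0.28  1.82  0.97  1.55 -0.61] w 0.060331466387883934
shift [1.453 0.015 0.072] turn [ 0.001 -0.667  0.002]
```

View pics/c4.png

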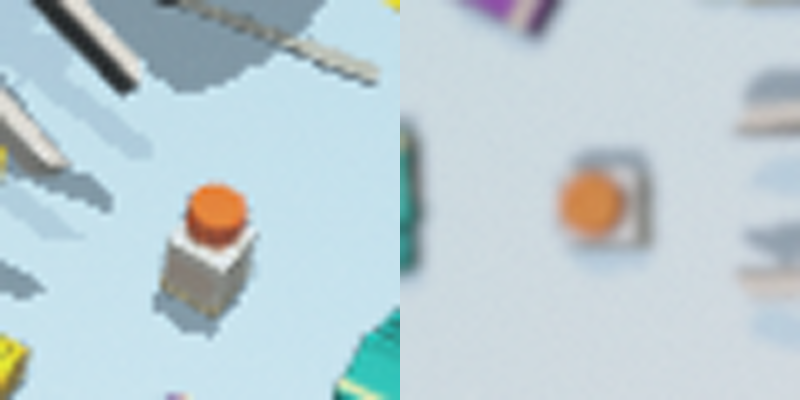

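Call:
servo_tool([
  [0.35, 0, -0.2, 0, 0, 0, 60],
  [0.87, 0.01, -0.5, 0, -0.1, 0, 60],
  [0.87, 0.01, -0.5, 0, -0.667, 0, 60],
  [0.87, 0.01, -0.5, 0, -0.667, 0, 60],
  [0.87, 0.01, -0.5, 0, -0.667, 0, 60],
  [0.87, 0.01, -0.5, 0, -0.667, 0, 60],
  [0.87, 0.01, -0.5, 0, -0.667, 0, 60],
  [0.87, 0.01, -0.5, 0, -0.667, 0, 60],
  [0.87, 0.01, -0.5, 0, -0.667, 0, 60],
  [0.87, 0.01, -0.5, 0, -0.667, 0, 60],
  [0.87, 0.01, -0.5, 0, -0.667, 0, 60],
])

```text
time: 9.73
tool_pos: [0.4972, 0.1905, 0.1774]
ee_rot: [3.139, 0.001, 1.58]
wrist_force: [-0.4, -0.5, -0.9]
width: 0.0601
finger_force: 0.0
```

```bash
python3 - <<'E'
from h import *
b=snap("top","t3.png")
go([.4995,.2713,.055],tilt(0)[0])
E
```

```text
t 9.7833 pos [0.4974 0.1893 0.1771] rpy [ 3.14  -0.     1.578] q [ 0.26  0.06  1.49 -0.    1.59  0.25] w 0.06008171413560797
shift [0.819 0.025 1.222] turn [ 0.001 -0.     0.005]
```

Call:
servo_tool([
  [0.4, 0.02, 0, 0, 0, 0.005, 60],
  [0.82, 0.02, 0, 0, 0, 0.005, 60],
  [0.82, 0.02, 0.2, 0, 0, 0.005, 60],
  [0.82, 0.02, 0.5, 0, 0, 0.005, 60],
  [0.82, 0.02, 0.8, 0, 0, 0.005, 60],
  [0.82, 0.02, 0.9, 0, 0, 0.005, 60],
  [0.82, 0.02, 0.9, 0, 0, 0.005, 60],
])

```text
time: 10.37
tool_pos: [0.4983, 0.2669, 0.0841]
ee_rot: [-3.138, 0.003, 1.564]
wrist_force: [-0.6, 0.1, -0.2]
width: 0.06
finger_force: 0.0
```

Call:
servo_tool([
  [0, 0, 0.15, 0, 0, 0, 60],
  [0, 0, 0.32, 0, 0, 0, 60],
  [0, 0, 0.32, 0, 0, 0, 20],
  [0, 0, 0.32, 0, 0, 0, 20],
  [0, 0, 0.32, 0, 0, 0, 20],
  [0, 0, 0.32, 0, 0, 0, 20],
  [0, 0, 0.32, 0, 0, 0, 20],
  [0, 0, 0.32, 0, 0, 0, 20],
  [0, 0, 0.32, 0, 0, 0, 20],
  [0, 0, 0.32, 0, 0, 0, 20],
  [0, 0, 0.32, 0, 0, 0, 20],
  [0, 0, 0.32, 0, 0, 0, 20],
])

```text
time: 11.37
tool_pos: [0.5022, 0.2691, 0.0588]
ee_rot: [3.134, -0.001, 1.565]
wrist_force: [-1.4, -0.8, 6.0]
width: 0.0329
finger_force: 30.1
```

Call:
servo_tool([
  [0, 0, 0.05, 0, 0, 0, 60],
  [0, 0, 0.05, 0, 0, 0, 60],
  [0, 0, 0.05, 0, 0, 0, 60],
  [0, 0, 0.05, 0, 0, 0, 60],
  [0, 0, 0.05, 0, 0, 0, 60],
  [0, 0, 0.05, 0, 0, 0, 60],
])

```text
time: 11.87
tool_pos: [0.5015, 0.2687, 0.0518]
ee_rot: [3.136, 0.0, 1.565]
wrist_force: [1.0, 0.1, -0.7]
width: 0.0599
finger_force: 0.0
```

```bash
python3 - <<'E'
from h import *
a=snap("scene","s3.png")
P=[.499,.266,.06]
u,v=proj("scene",P)[0].astype(int)
cv2.imwrite("pics/c5.png",cv2.resize(a[v-35:v+35,u-35:u+35],(560,560),interpolation=cv2.INTER_CUBIC)[:,:,::-1])
go([.4995,.2713,.065],tilt(0)[0])
E
```

```text
t 11.9167 pos [0.5015 0.2687 0.0518] rpy [3.136 0.    1.565] q [ 0.39  0.22  1.57 -0.    1.35  0.4 ] w 0.059720779893231477
shift [ 0.026 -0.019 -0.132] turn [ 0.003  0.    -0.004]
```

View pics/c5.png

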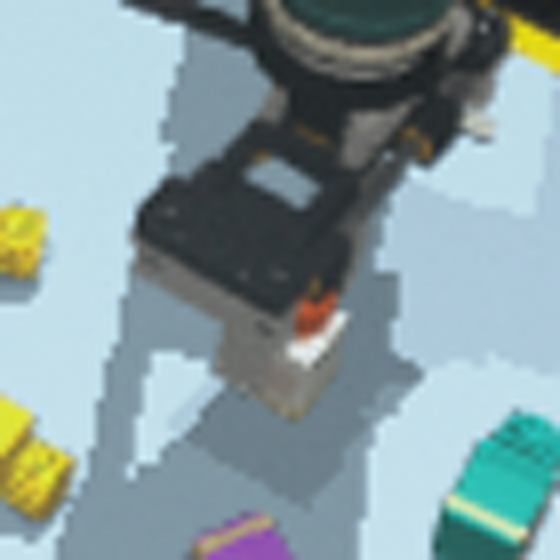

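The bottle is still upright between the open fingers. They had pinched the shoulder, so I'll re-grip higher, on the cap only.

Call:
servo_tool([
  [0, 0, -0.12, 0, 0, 0, 60],
  [0.02, -0.02, -0.13, 0, 0, 0, 60],
  [0.02, -0.02, -0.13, 0, 0, 0, 60],
  [0.02, -0.02, -0.13, 0, 0, 0, 20],
  [0.02, -0.02, -0.13, 0, 0, 0, 20],
  [0.02, -0.02, -0.13, 0, 0, 0, 20],
  [0.02, -0.02, -0.13, 0, 0, 0, 20],
  [0.02, -0.02, -0.13, 0, 0, 0, 20],
  [0.02, -0.02, -0.13, 0, 0, 0, 20],
  [0.02, -0.02, -0.13, 0, 0, 0, 20],
  [0.02, -0.02, -0.13, 0, 0, 0, 20],
  [0.02, -0.02, -0.13, 0, 0, 0, 20],
])

```text
time: 12.92
tool_pos: [0.4993, 0.2706, 0.0647]
ee_rot: [3.136, 0.0, 1.565]
wrist_force: [-0.4, 0.0, -1.5]
width: 0.0275
finger_force: 30.0
```

Call:
servo_tool([
  [0, 0, 0, 0, 0, 0, 20],
  [0, 0, 0, 0, 0, 0, 20],
])

```text
time: 13.08
tool_pos: [0.4993, 0.2706, 0.0647]
ee_rot: [3.136, 0.0, 1.565]
wrist_force: [0.3, -0.3, -1.3]
width: 0.027
finger_force: 30.0
```

Call:
servo_tool([
  [0, 0, -0.2, 0, 0, 0, 20],
  [0, 0, -0.5, 0, 0, 0, 20],
  [0, 0, -1, 0, 0, 0, 20],
  [-0.3, 0, -1, 0, 0, 0, 20],
  [-0.7, 0, -1, 0, 0, 0, 20],
  [-1, 0, -1, 0, 0, 0, 20],
  [-1, 0, -1, 0, 0, 0, 20],
])

```text
time: 13.67
tool_pos: [0.4985, 0.1663, 0.1656]
ee_rot: [3.135, 0.003, 1.56]
wrist_force: [0.5, -0.8, -0.9]
width: 0.0275
finger_force: 30.0
```

Call:
servo_tool([
  [-0.3, 0, -0.3, 0, 0, 0.05, 20],
  [-0.7, 0.03, -0.7, 0, 0, 0.1, 20],
  [-1, 0.03, -1, 0, 0, 0.92, 20],
  [-1, 0.03, -1, 0, 0, 0.92, 20],
  [-1, 0.03, -1, 0, 0, 0.92, 20],
  [-1, 0.03, -1, 0, 0, 0.92, 20],
  [-1, 0.03, -1, 0, 0, 0.92, 20],
  [-1, 0.03, -1, 0, 0, 0.92, 20],
  [-1, 0.03, -1, 0, 0, 0.92, 20],
  [-1, 0.03, -1, 0, 0, 0.92, 20],
  [-1, 0.03, -1, 0, 0, 0.92, 20],
  [-1, 0.03, -1, 0, 0, 0.92, 20],
])

```text
time: 14.67
tool_pos: [0.5001, 0.0712, 0.2647]
ee_rot: [3.141, -0.005, 0.152]
wrist_force: [0.8, 0.6, -0.1]
width: 0.0273
finger_force: 30.0
```

Call:
servo_tool([
  [0, 0.3, 0, 0, 0, 0, 20],
  [-0.1, 0.7, 0, 0, 0, 0, 20],
  [-0.12, 1, 0, 0, 0, 0, 20],
  [-0.12, 1, 0, 0, 0, 0, 20],
  [-0.12, 1, 0, 0, 0, 0, 20],
])

```text
time: 15.08
tool_pos: [0.504, -0.0307, 0.2646]
ee_rot: [3.142, -0.005, 0.155]
wrist_force: [-0.9, 0.8, -0.5]
width: 0.0272
finger_force: 30.0
```

```bash
python3 - <<'E'
from h import *
go([.507,-.1425,.265],[np.pi,0,.125])
E
```

```text
t 15.0833 pos [ 0.504  -0.0307  0.2646] rpy [ 3.142 -0.005  0.155] q [-0.17 -0.02  1.4   0.    1.76  1.24] w 0.027153198331828606
shift [-0.143  1.109 -0.005] turn [-0.    -0.003  0.019]
```

Call:
servo_tool([
  [0, 0.3, 0, 0, 0, 0.019, 20],
  [-0.1, 0.6, 0, 0, 0, 0.019, 20],
  [-0.14, 0.85, 0, 0, 0, 0.019, 20],
  [-0.14, 1, 0, 0, 0, 0.019, 20],
  [-0.14, 1, 0, 0, 0, 0.019, 20],
])

```text
time: 15.5
tool_pos: [0.5062, -0.1321, 0.2645]
ee_rot: [3.141, -0.005, 0.126]
wrist_force: [0.0, 0.6, -0.5]
width: 0.0275
finger_force: 30.0
```

Call:
servo_tool([
  [0, 0.1, 0, 0, 0, 0, 20],
  [0, 0.1, 0, 0, 0, 0, 20],
  [0, 0.1, 0, 0, 0, 0, 20],
])

```text
time: 15.75
tool_pos: [0.5074, -0.1399, 0.2649]
ee_rot: [3.142, -0.005, 0.129]
wrist_force: [0.1, 0.6, -1.0]
width: 0.0272
finger_force: 30.0
```

```bash
python3 - <<'E'
from h import *
go([.507,-.1425,.135],[np.pi,0,.125])
a=snap("scene","s4.png");b=snap("top","t4.png")
cv2.imwrite("pics/c6.png",np.hstack([cv2.resize(a[120:260,170:310],(400,400),interpolation=3),cv2.resize(b[130:270,260:400],(400,400),interpolation=3)])[:,:,::-1])
print(proj("scene",[[.507,-.1425,.2],[.507,-.1425,.06]]))
E
```

```text
t 15.75 pos [ 0.5074 -0.1399  0.2649] rpy [ 3.142 -0.005  0.129] q [-0.38  0.03  1.35  0.    1.76  1.06] w 0.027201690603273175
shift [-0.014  0.025  1.299] turn [ 0.    -0.003  0.003]
[[248.35968439 173.09316779]
 [249.91932858 201.39936337]]
```

View pics/c6.png

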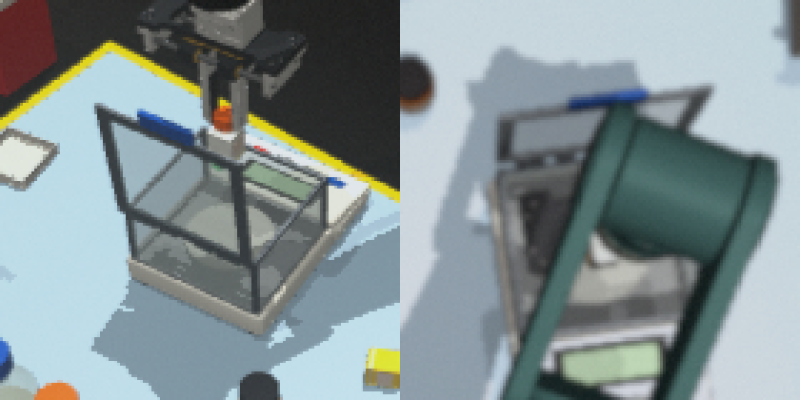

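Call:
servo_tool([
  [-0.01, 0.02, 0.2, 0, 0, 0, 20],
  [-0.01, 0.02, 0.45, 0, 0, 0, 20],
  [-0.01, 0.02, 0.7, 0, 0, 0, 20],
  [-0.01, 0.02, 0.9, 0, 0, 0, 20],
  [-0.01, 0.02, 1, 0, 0, 0, 20],
  [-0.01, 0.02, 1, 0, 0, 0, 20],
])

```text
time: 16.35
tool_pos: [0.5054, -0.1417, 0.162]
ee_rot: [-3.139, -0.0, 0.129]
wrist_force: [-0.7, 0.3, -2.2]
width: 0.0272
finger_force: 30.0
```

Call:
servo_tool([
  [0, 0, 0.1, 0, 0, 0, 20],
  [0, 0, 0.2, 0, 0, 0, 20],
  [0, 0, 0.28, 0, 0, 0, 20],
  [0, 0, 0.33, 0, 0, 0, 20],
  [0, 0, 0.33, 0, 0, 0, 20],
  [0, 0, 0.33, 0, 0, 0, 20],
])

```text
time: 16.85
tool_pos: [0.5071, -0.1429, 0.1318]
ee_rot: [3.141, -0.005, 0.128]
wrist_force: [0.2, -1.0, 0.1]
width: 0.0272
finger_force: 30.0
```

Call:
servo_tool([
  [0, 0, 0.015, 0, 0, 0, 20],
  [0, 0, 0.03, 0, 0, 0, 20],
  [0, 0, 0.04, 0, 0, 0, 20],
  [0, 0, 0.04, 0, 0, 0, 20],
  [0, 0, 0.04, 0, 0, 0, 20],
])

```text
time: 17.27
tool_pos: [0.5072, -0.143, 0.1281]
ee_rot: [3.141, -0.006, 0.128]
wrist_force: [-0.4, 1.1, -0.9]
width: 0.0275
finger_force: 30.0
```

Call:
servo_tool([
  [0, 0, 0.01, 0, 0, 0, 20],
  [0, 0, 0.015, 0, 0, 0, 20],
  [0, 0, 0.02, 0, 0, 0, 20],
  [0, 0, 0.02, 0, 0, 0, 20],
])

```text
time: 17.6
tool_pos: [0.5071, -0.1429, 0.1258]
ee_rot: [3.141, -0.005, 0.128]
wrist_force: [0.0, -0.4, -1.2]
width: 0.0269
finger_force: 30.0
```

Call:
servo_tool([
  [0, 0, 0.01, 0, 0, 0, 20],
  [0, 0, 0.01, 0, 0, 0, 20],
  [0, 0, 0.01, 0, 0, 0, 20],
])

```text
time: 17.85
tool_pos: [0.5071, -0.1429, 0.1249]
ee_rot: [3.141, -0.005, 0.128]
wrist_force: [0.2, -0.2, -1.2]
width: 0.0275
finger_force: 30.0
```

Call:
servo_tool([
  [0, 0, 0.005, 0, 0, 0, 20],
  [0, 0, 0.01, 0, 0, 0, 20],
  [0, 0, 0.01, 0, 0, 0, 20],
])

```text
time: 18.1
tool_pos: [0.5075, -0.1429, 0.1247]
ee_rot: [3.141, -0.006, 0.128]
wrist_force: [-0.7, 1.4, 2.7]
width: 0.0273
finger_force: 30.0
```

Call:
servo_tool([
  [0, 0, 0, 0, 0, 0, 60],
  [0, 0, 0, 0, 0, 0, 60],
  [0, 0, 0, 0, 0, 0, 60],
  [0, 0, 0, 0, 0, 0, 60],
  [0, 0, 0, 0, 0, 0, 60],
  [0, 0, 0, 0, 0, 0, 60],
  [0, 0, 0, 0, 0, 0, 60],
])

```text
time: 18.68
tool_pos: [0.5071, -0.143, 0.1239]
ee_rot: [3.141, -0.005, 0.128]
wrist_force: [-0.8, 0.2, 1.1]
width: 0.0597
finger_force: 0.0
```

Call:
servo_tool([
  [0, 0, -0.15, 0, 0, 0, 60],
  [0, 0, -0.4, 0, 0, 0, 60],
  [0, 0, -0.8, 0, 0, 0, 60],
  [0, 0, -1, 0, 0, 0, 60],
  [0, 0, -1, 0, 0, 0, 60],
])

```text
time: 19.1
tool_pos: [0.5092, -0.1439, 0.2306]
ee_rot: [3.135, -0.016, 0.128]
wrist_force: [0.1, 0.4, 0.4]
width: 0.0599
finger_force: 0.0
```

Call:
servo_tool([
  [0, 0, -0.4, 0, 0, 0, 40],
  [0, 0, -0.8, 0, 0, 0, 0],
  [0, 0, -1, 0, 0, 0, 0],
  [0, 0, -1, 0, 0, 0, 0],
  [0, 0, -1, 0, 0, 0, 0],
])

```text
time: 19.52
tool_pos: [0.5064, -0.1431, 0.3244]
ee_rot: [3.14, -0.007, 0.128]
wrist_force: [-0.1, 0.2, -0.7]
width: 0.03
finger_force: 0.0
```

```bash
python3 - <<'E'
from h import *
a=snap("scene","s5.png");b=snap("top","t5.png")
for n,im in(("top",b),("scene",a)):
    h=cv2.cvtColor(im,cv2.COLOR_RGB2HSV);m=cv2.inRange(h,(3,110,90),(16,255,255))
    k,_,st,ce=cv2.connectedComponentsWithStats(m);q=proj(n,[.507,-.1425,.124])[0]
    for i in range(1,k):
        if np.hypot(*(ce[i]-q))<25 and st[i][4]>8: print(n,q,st[i],ce[i],ray(n,ce[i],.122))
    h=cv2.inRange(cv2.cvtColor(im,cv2.COLOR_RGB2HSV),(105,130,50),(125,255,255));k,_,st,ce=cv2.connectedComponentsWithStats(h)
    for i in range(1,k):
        if st[i][4]>8 and np.hypot(*(ce[i]-q))<80: print(n,"blue",st[i],ce[i])
print([robot.find_in("bottle",c)[:3] for c in("scene","top")])
go([.5,-.14,.4],[np.pi,0,.125])
for q in np.arange(1.55,1.85,.05):
    yaw=.125;e=np.array([np.cos(yaw),np.sin(yaw),0]);Z=np.array([0,0,1]);P=np.array([.507,-.1425,.06])+.089*e+.077*Z+.19*(Z*np.sin(q)-e*np.cos(q))+.004*(e*np.sin(q)+Z*np.cos(q))
    print(round(q,2),proj("top",P).round(1),proj("scene",P).round(1))
E
```

```text
top blue [320 163  18   5  54] [328.44444444 165.01851852]
scene [249.23159592 188.91760936] [246 187   6   8  38] [248.39473684 190.52631579] [ 0.51345546 -0.14107105  0.122     ]
scene blue [218 159  19  12  97] [227.36082474 164.34020619]
scene blue [285 182   5   3   9] [286.77777778 183.11111111]
[[{'extent': [344.6, 297.1, 17.0, 22.2], 'conf': 0.77}, {'extent': [309.8, 275.7, 20.2, 21.8], 'conf': 0.76}, {'extent': [375.8, 281.2, 13.4, 20.8], 'conf': 0.68}], [{'extent': [217.8, 184.6, 24.6, 13.0], 'conf': 0.83}, {'extent': [156.9, 221.4, 15.9, 20.0], 'conf': 0.7}, {'extent': [240.0, 212.1, 23.0, 17.7], 'conf': 0.59}]]
t 19.7167 pos [ 0.5054 -0.1427  0.3212] rpy [-3.14e+00 -1.00e-03  1.28e-01] q [-0.38  0.03  1.23  0.    1.87  1.06] w 0.01442446448398341
shift [-0.05  -0.035 -0.788] turn [-0.001 -0.001  0.002]
1.55 [[333.5 172.7]] [[231.1 159.9]]
1.6 [[333.  168.9]] [[229.4 161.7]]
1.65 [[332.4 165.2]] [[227.6 163.7]]
1.7 [[331.7 161.5]] [[225.9 165.8]]
1.75 [[331.1 157.9]] [[224.2 168. ]]
1.8 [[330.5 154.4]] [[222.5 170.3]]
1.85 [[329.8 151.1]] [[220.9 172.7]]
```

Call:
servo_tool([
  [0, 0, -0.4, 0, 0, 0, 0],
  [0, 0, -0.55, 0, 0, 0, 0],
  [0.3, 0, -0.55, 0, 0, 0, 0],
  [0.7, 0, -0.55, 0, 0, 0, 0],
  [1, 0, -0.55, 0, 0, 0, 0],
  [1, 0, -0.55, 0, 0, 0, 0],
])

```text
time: 20.22
tool_pos: [0.609, -0.1295, 0.3723]
ee_rot: [-3.138, 0.002, 0.13]
wrist_force: [0.2, -0.8, -0.8]
width: 0.0003
finger_force: 0.0
```

Call:
servo_tool([
  [0.25, 0, 0, 0, 0, 0, 0],
  [0.42, 0, 0, 0, 0, 0, 0],
  [0.42, 0, 0, 0, 0, 0, 0],
  [0.42, 0, 0, 0, 0, 0, 0],
])

```text
time: 20.55
tool_pos: [0.6463, -0.1249, 0.3774]
ee_rot: [-3.141, -0.001, 0.128]
wrist_force: [-1.1, 0.6, -0.5]
width: -0.0002
finger_force: 0.0
```

```bash
python3 - <<'E'
from h import *
go([.645,-.125,.339],[np.pi,0,.125])
snap("scene","s6.png")
E
```

```text
t 20.55 pos [ 0.6463 -0.1249  0.3774] rpy [-3.141e+00 -1.000e-03  1.280e-01] q [-0.28  0.38  0.71  0.    2.05  1.17] w -0.00019835083009185736
shift [-0.014  0.     0.384] turn [-0.    -0.001  0.002]
```

View pics/s6.png

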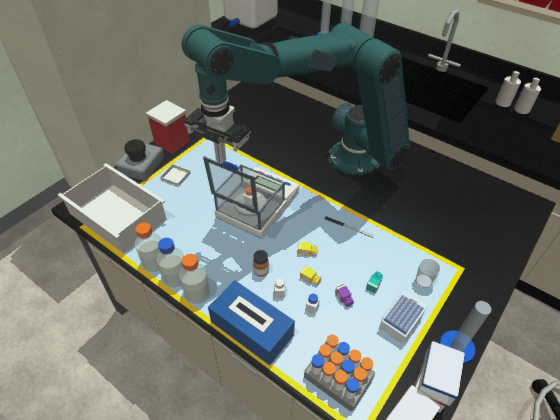

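Bottle stands on the pan (cap near (249,190)). The closed fingers are behind the open cover, in front of its tab at (225,163). Next is the lowering arc.

Call:
servo_tool([
  [0, 0, 0.2, 0, 0, 0, 0],
  [0, 0, 0.38, 0, 0, 0, 0],
  [0, 0, 0.38, 0, 0, 0, 0],
  [0, 0, 0.38, 0, 0, 0, 0],
])

```text
time: 20.93
tool_pos: [0.6453, -0.125, 0.3414]
ee_rot: [-3.142, -0.003, 0.127]
wrist_force: [-0.1, -0.2, -0.0]
width: 0.0004
finger_force: 0.0
```

```bash
cat >> h.py <<'E'
def arc(q,r=.187):   # TCP shift (tool x,z, in 0.1 m) from the present pose for closing angle q
    o=robot.get_obs();yaw=.127;e=np.array([np.cos(yaw),np.sin(yaw)])
    c=(np.array(o["tool_pos"])[:2]-[.507,-.1425]);x0=c@e-.089;lat=c@[-e[1],e[0]];z0=o["tool_pos"][2]
    x=-r*np.cos(q)+.008*np.sin(q)+.008;z=.137+r*np.sin(q)+.008*np.cos(q)+.017
    return np.round([(x-x0)*10,(z0-z)*10,lat*10],2)
E
python3 - <<'E'
from h import *
o=robot.get_obs();print(o["tool_pos"],o["wrist_force"])
for q in np.arange(1.7,-.06,-.1): print(round(q,2),arc(q))
E
```

```text
[ 0.6453126  -0.12498504  0.34136645] [-0.07749558 -0.18986227 -0.01820225]
1.7 [-0.1   0.03 -0.  ]
1.6 [-0.29  0.01 -0.  ]
1.5 [-0.48  0.   -0.  ]
1.4 [-0.66  0.02 -0.  ]
1.3 [-0.85  0.05 -0.  ]
1.2 [-1.03  0.1  -0.  ]
1.1 [-1.2   0.17 -0.  ]
1.0 [-1.37  0.26 -0.  ]
0.9 [-1.52  0.36 -0.  ]
0.8 [-1.67  0.48 -0.  ]
0.7 [-1.8   0.61 -0.  ]
0.6 [-1.92  0.75 -0.  ]
0.5 [-2.03  0.91 -0.  ]
0.4 [-2.12  1.07 -0.  ]
0.3 [-2.19  1.24 -0.  ]
0.2 [-2.24  1.42 -0.  ]
0.1 [-2.28  1.61 -0.  ]
-0.0 [-2.29  1.79 -0.  ]
```

Call:
servo_tool([
  [-0.1, 0, 0.02, 0, 0, 0, 0],
  [-0.2, 0, 0.02, 0, 0, 0, 0],
  [-0.29, 0, 0.01, 0, 0, 0, 0],
  [-0.38, 0, 0.01, 0, 0, 0, 0],
  [-0.48, 0, 0.01, 0, 0, 0, 0],
  [-0.57, 0, 0.01, 0, 0, 0, 0],
  [-0.66, 0, 0.02, 0, 0, 0, 0],
  [-0.75, 0, 0.03, 0, 0, 0, 0],
  [-0.85, 0, 0.05, 0, 0, 0, 0],
])

```text
time: 21.68
tool_pos: [0.5621, -0.1357, 0.3379]
ee_rot: [3.14, -0.008, 0.128]
wrist_force: [1.2, 1.2, -0.4]
width: 0.0006
finger_force: 0.5
```

```bash
python3 - <<'E'
from h import *
o=robot.get_obs();print(o["tool_pos"],o["wrist_force"])
for n in("top","scene"):
    im=snap(n,n+"7.png");h=cv2.inRange(cv2.cvtColor(im,cv2.COLOR_RGB2HSV),(105,130,50),(125,255,255));k,_,st,ce=cv2.connectedComponentsWithStats(h)
    for i in range(1,k):
        if st[i][4]>8 and np.hypot(*(ce[i]-proj(n,[.56,-.135,.3])[0]))<60: print(n,"blue",st[i],ce[i])
    for q in(1.2,1.3,1.4,1.5,1.6):
        yaw=.125;e=np.array([np.cos(yaw),np.sin(yaw),0]);Z=np.array([0,0,1]);P=np.array([.507,-.1425,.06])+.089*e+.077*Z+.19*(Z*np.sin(q)-e*np.cos(q))+.004*(e*np.sin(q)+Z*np.cos(q))
        print(q,proj(n,P).round(1))
for q in np.arange(1.3,.75,-.05): print(round(q,2),arc(q))
E
```

```text
[ 0.56209039 -0.13573321  0.33793585] [ 1.2214264   1.24137765 -0.35478866]
1.2 [[337.  199.4]]
1.3 [[336.1 191.8]]
1.4 [[335.2 184.2]]
1.5 [[334.1 176.5]]
1.6 [[333.  168.9]]
scene blue [240 151  11   9  55] [245.29090909 155.07272727]
scene blue [285 182   5   3  10] [286.7 183.2]
1.2 [[242.8 150.9]]
1.3 [[239.6 152.7]]
1.4 [[236.3 155.2]]
1.5 [[232.8 158.2]]
1.6 [[229.4 161.7]]
1.3 [ 0.    0.02 -0.  ]
1.25 [-0.09  0.04 -0.  ]
1.2 [-0.18  0.07 -0.  ]
1.15 [-0.27  0.1  -0.  ]
1.1 [-0.35  0.14 -0.  ]
1.05 [-0.44  0.18 -0.  ]
1.0 [-0.52  0.22 -0.  ]
0.95 [-0.6   0.27 -0.  ]
0.9 [-0.68  0.33 -0.  ]
0.85 [-0.75  0.38 -0.  ]
0.8 [-0.82  0.44 -0.  ]
```

Call:
servo_tool([
  [-0.09, 0, 0.04, 0, 0, 0, 0],
  [-0.18, 0, 0.07, 0, 0, 0, 0],
  [-0.27, 0, 0.1, 0, 0, 0, 0],
  [-0.35, 0, 0.14, 0, 0, 0, 0],
  [-0.44, 0, 0.18, 0, 0, 0, 0],
  [-0.52, 0, 0.22, 0, 0, 0, 0],
  [-0.6, 0, 0.27, 0, 0, 0, 0],
  [-0.68, 0, 0.33, 0, 0, 0, 0],
  [-0.75, 0, 0.38, 0, 0, 0, 0],
  [-0.82, 0, 0.44, 0, 0, 0, 0],
])

```text
time: 22.62
tool_pos: [0.4814, -0.1462, 0.2924]
ee_rot: [3.14, -0.007, 0.128]
wrist_force: [0.2, 0.4, 0.4]
width: 0.0008
finger_force: 0.3
```

```bash
python3 - <<'E'
from h import *
o=robot.get_obs();print(o["tool_pos"],o["wrist_force"])
for q in np.arange(.8,.2,-.05): print(round(q,2),arc(q))
E
```

```text
[ 0.48141001 -0.14619668  0.29244844] [0.16784196 0.35102689 0.44991193]
0.8 [-0.02 -0.01 -0.  ]
0.75 [-0.09  0.05 -0.  ]
0.7 [-0.15  0.12 -0.  ]
0.65 [-0.21  0.19 -0.  ]
0.6 [-0.27  0.26 -0.  ]
0.55 [-0.32  0.34 -0.  ]
0.5 [-0.37  0.42 -0.  ]
0.45 [-0.42  0.5  -0.  ]
0.4 [-0.46  0.58 -0.  ]
0.35 [-0.5   0.67 -0.  ]
0.3 [-0.53  0.76 -0.  ]
0.25 [-0.56  0.84 -0.  ]
0.2 [-0.59  0.93 -0.  ]
```

Call:
servo_tool([
  [-0.09, 0, 0.05, 0, 0, 0, 0],
  [-0.15, 0, 0.12, 0, 0, 0, 0],
  [-0.21, 0, 0.19, 0, 0, 0, 0],
  [-0.27, 0, 0.26, 0, 0, 0, 0],
  [-0.32, 0, 0.34, 0, 0, 0, 0],
  [-0.37, 0, 0.42, 0, 0, 0, 0],
  [-0.42, 0, 0.5, 0, 0, 0, 0],
  [-0.46, 0, 0.58, 0, 0, 0, 0],
  [-0.5, 0, 0.67, 0, 0, 0, 0],
  [-0.53, 0, 0.76, 0, 0, 0, 0],
])

```text
time: 23.45
tool_pos: [0.4288, -0.153, 0.2147]
ee_rot: [3.141, -0.005, 0.128]
wrist_force: [0.2, -0.6, 0.3]
width: 0.0006
finger_force: 0.2
```

```bash
python3 - <<'E'
from h import *
o=robot.get_obs();print(o["tool_pos"],o["wrist_force"])
for q in np.arange(.3,-.04,-.05): print(round(q,2),arc(q))
E
```

```text
[ 0.42884056 -0.15297624  0.21469327] [ 0.1802186  -0.55719964  0.25196159]
0.3 [-0.   -0.02 -0.  ]
0.25 [-0.03  0.07 -0.  ]
0.2 [-0.06  0.16 -0.  ]
0.15 [-0.08  0.25 -0.  ]
0.1 [-0.09  0.34 -0.  ]
0.05 [-0.11  0.43 -0.  ]
0.0 [-0.11  0.53 -0.  ]
```

Call:
servo_tool([
  [-0.03, 0, 0.07, 0, 0, 0, 0],
  [-0.06, 0, 0.16, 0, 0, 0, 0],
  [-0.08, 0, 0.25, 0, 0, 0, 0],
  [-0.09, 0, 0.34, 0, 0, 0, 0],
  [-0.1, 0, 0.42, 0, 0, 0, 0],
  [-0.11, 0, 0.48, 0, 0, 0, 0],
  [-0.11, 0, 0.51, 0, 0, 0, 0],
  [-0.11, 0, 0.51, 0, 0, 0, 0],
])

```text
time: 24.12
tool_pos: [0.4183, -0.1541, 0.1635]
ee_rot: [-3.141, -0.004, 0.128]
wrist_force: [-0.4, -0.3, 0.6]
width: 0.0002
finger_force: 0.0
```

Call:
servo_tool([
  [0, 0, 0.01, 0, 0, 0, 0],
  [0, 0, 0.02, 0, 0, 0, 0],
  [0, 0, 0.02, 0, 0, 0, 0],
])

```text
time: 24.37
tool_pos: [0.419, -0.1544, 0.1628]
ee_rot: [3.14, -0.006, 0.128]
wrist_force: [-0.4, -0.7, 0.7]
width: 0.0004
finger_force: 0.0
```

Call:
servo_tool([
  [0, 0, 0.01, 0, 0, 0, 0],
  [0, 0, 0.02, 0, 0, 0, 0],
  [0, 0, 0.02, 0, 0, 0, 0],
])

```text
time: 24.62
tool_pos: [0.4191, -0.1544, 0.1621]
ee_rot: [3.14, -0.007, 0.128]
wrist_force: [-1.1, -0.4, 6.0]
width: 0.0006
finger_force: 2.8
```

Call:
servo_tool([
  [0, 0, 0.01, 0, 0, 0, 0],
  [0, 0, 0.01, 0, 0, 0, 0],
  [0, 0, 0.01, 0, 0, 0, 0],
])

```text
time: 24.87
tool_pos: [0.4191, -0.1544, 0.162]
ee_rot: [3.139, -0.007, 0.128]
wrist_force: [-4.2, 1.3, 8.5]
width: 0.0004
finger_force: 4.5
```

Call:
servo_tool([
  [0, 0, -0.05, 0, 0, 0, 0],
  [0, 0, -0.3, 0, 0, 0, 0],
  [-0.3, 0, -0.7, 0, 0, 0, 0],
  [-0.8, 0, -1, 0, 0, 0, 0],
  [-1, 0, -1, 0, 0, 0, 0],
  [-1, 0, -1, 0, 0, 0, 0],
  [-1, 0, -1, 0, 0, 0, 0],
])

```text
time: 25.45
tool_pos: [0.3186, -0.1677, 0.2608]
ee_rot: [3.137, -0.009, 0.125]
wrist_force: [0.0, 0.0, -0.4]
width: 0.0003
finger_force: 0.0
```

```bash
python3 - <<'E'
from h import *
a=snap("scene","s8.png");b=snap("top","t8.png")
cv2.imwrite("pics/c8.png",np.hstack([cv2.resize(a[120:260,170:310],(400,400),interpolation=3),cv2.resize(b[150:290,260:400],(400,400),interpolation=3)])[:,:,::-1])
for n in("scene","top"):print(n,proj(n,[[.507,-.1425,.126]]))
E
```

```text
scene [[249.20944275 188.51554843]]
top [[330.45661643 214.88190103]]
```

View pics/c8.png

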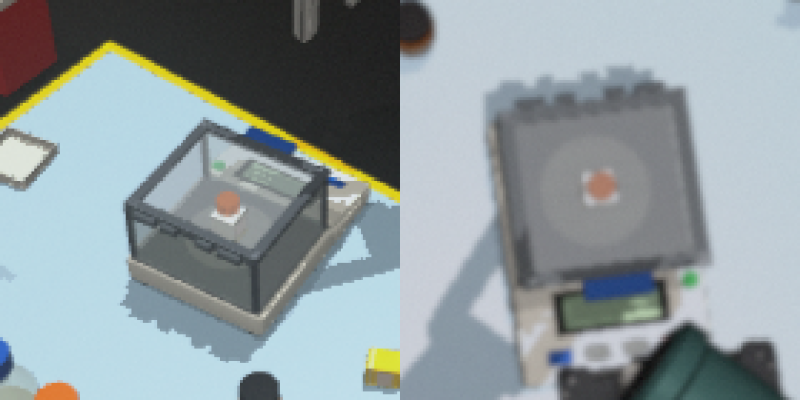

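The cover lies flat on the rim. The bottle stands upright in the middle of the pan, with its cap at (250,191) in the scene view and (330,215) in the top view. The robot is clear, so I'm handing in.

```bash
python3 -c "
from bench import robot
print(robot.close_job())"
```

```text
the job is handed in; nothing more can be done
None
```

I stood the orange-capped bottle up on the bench, set it upright on the middle of the balance pan, closed the cover gently and handed the job in at about 26 s of the 72 s; the last pictures show the bottle upright under the closed cover, but the hand-in returned no verdict.

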